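Index the lathe's four-way tool post to the parting tool

ROBOT

A 6-joint arm with a two-finger parallel gripper is mounted at the origin on the work surface. World frame = base frame: x ahead of the robot, y to its left, z up, the work surface at z = 0. Lengths are in mm, angles in degrees, forces in N, time in s.
With the tool pointing down it reaches from about 350 to 850 mm from the base axis. Payload 8.1 kg.
Tool frame: the origin (TCP) lies midway between the tips of the shut fingers; the grasp point (between the pads) lies hold_point_z behind it (hold_point_z is the distance from the TCP to the grasp point, in mm); z points along the fingers, y is the line along which they close (so a half turn about z gives the same grasp; the last joint's range is limited). The gripper opens to 85 mm and grips with 20 to 120 N. Pads are 22 mm wide; open, the fingers measure 114 mm over their backs; the gripper's body (76 mm by 85 mm) begins 54 mm behind the grasp point. The pads swing forward as they close: fully open they stand 13 mm farther back than shut.
Start: joints at [-76.112, 7.471, 85.268, -0, 87.261, -4.893], TCP at [193.197, -568.05, 231.292] pointing down, gripper open.
Joint ranges: [-169.43, 169.43], [-51.17, 129.36], [1.28, 143.12], [-76.62, 256.62], [0, 156.53], [-152.29, 152.29]. Speed limits (degrees/s): [136.94, 136.94, 159.86, 180, 180, 180].

INTERFACE

Orientations are given as [roll, pitch, yaw] about the fixed x, y, z axes, in that order (R = Rz(yaw) Ry(pitch) Rx(roll)).
In Python, from bench import sense, snapshot, camera_params, hand_in, masks_of, pinpoint, hold_point_z gives the robot as it stands.
- The arm moves only by the tool step_arm, never from a script. Its argument "targets" is a list of rows, each an object with "angular": the turn, a rotation vector about the tool's x, y, z scaled (see below), a list of three; "dp": the shift along the tool's x, y, z scaled (see below), a list of three; "fingers": the closure, from 0 (fully open) to 1 (shut). A call has exactly 8 rows; each row is the pose to reach, as a shift and turn from the pose commanded when the call began, along the tool's axes at that moment, turning the shorter way round; what a row does not reach only later rows make up. The controller multiplies each number of a shift by 0.2 m and each number of a turn by 180 degrees. A row lasts 1/8 s, in which the tool goes at most 62.5 mm and 10.7 degrees, less where a joint would pass 70% of its speed; a pose out of reach is approached as far as the arm can. A call with a number of a shift or a turn outside -1 to 1 is refused whole. A call with a gripper value outside its range is refused whole. The fingers move at their own pace and stop on an object; "newtons" is the grip in N (left out, the last holds). Time passes only in rows, so rows that repeat a pose let the fingers close, or fill a call up. It gives the time, the measured TCP pose, the force, the opening and the grip force at its end, in the units of the state.
- sense(): the state, without advancing time (a new reading comes with each control period).
- snapshot(name): name is "scene" or "top"; returns the picture (400x640x3 uint8, blue, green, red); there is no depth.
- camera_params(name): a dict with "vfov" (degrees; the focal length in pixels is half the picture's height over the tangent of half this angle, whatever the lens; pixels are square), "cx", "cy" (the principal point, pixels), "R" (3x3) and "t" (3): a world point X has camera coordinates R X + t. Camera axes: x right, y down, z forward; pixel columns grow to the right and rows downward; lengths in mm; the calibration is good to about 2 mm. A picture is of the moment at which its call begins. camera_params takes no time and is no camera call.
- hand_in(): hands the job in; it is judged then, once.
Trained networks look in the newest picture that a camera, given by its name, has taken for a name from the list of things; names that differ only in an ending like _2 or _b are one class to them, and where a whole thing is asked for, a point or a joint stands for the part that bears it (a point fixed in the world has none). Each returns a list of dicts, best first, with "conf" (0 to 1); they miss things now and then, are a little off and sometimes report something else, mostly with a low value. They report only what shows in the picture. A call takes as long as a camera call.
- masks_of(camera, label): "pixels" (400x640 bool, what is visible of it) and "at" ([column, row] in pixels, amid what is visible of it).
- pinpoint(camera, label): "at" ([column, row] in pixels: a listed point, or the origin of a listed thing).
The state is a dict: "time": time; "joint_pos": joint angles; "qd": joint speeds; "joint_efforts": joint torques, N m; "tool_pos": TCP position; "tcp_rot": TCP orientation; "ft_force": force on the tool from outside, world axes, zero at the start; "wrist_torque": the same for the moment, N m; "finger_gap": finger opening in mm; "grip_force": force on a finger pad.
Only numpy, scipy, OpenCV 4.12 (cv2) and the standard library are available. Lean on these libraries where they do the work, as an engineer would, in place of code of your own. Each camera call takes 0.05 s, during which the arm holds its last target. There are 200 camera calls.

TASK

Bring the parting tool round to the work on the little bench lathe: slacken the tool post's clamp lever, turn the four-way tool post a quarter turn anticlockwise (seen from above) until it clicks into its next station, then pull the lever up firm again by feel, with about 10 newtons at its ball - neither just nipped nor wrenched hard - and let go. Leave the jar, the try square and the two spring clamps on the bench as they are.

Things in the scene. Friction and masses are not known exactly. Their poses are not given: they have to be found in the camera images.
- lathe: grey bench lathe in a chip tray (250 x 720 mm), fixed. Origin on the bench under the spindle axis; y runs along the bed to the headstock, x away from the robot, z up. Spindle axis 160 mm high; headstock 235 mm high from y = 170 mm on; 80 mm chuck, jaws ending at y = 110 mm; the 22 mm bar in it ends at y = 53 mm; tailstock, 210 mm high, begins at y = -210 mm
- carriage: the lathe's carriage, fixed where it stands on the bed (its place differs). Origin on the bench exactly below the tool post's vertical axis, 80 to 100 mm on the robot's side of the spindle axis; x points to the spindle axis, y to the headstock, z up. Its slides and their handles stay below 130 mm and reach 110 mm towards the robot
- post_axis (a point): point on the tool post's vertical axis, level with the post's flat top, 187 mm above the bench. The post is a dark steel block 62 x 62 mm, from 133 to 187 mm above the bench, with square screw heads up to 196 mm and three steel tools in its side slots
- tool_turret (a joint): angle of the tool post about its axis, rad: 0 at the start, growing anticlockwise seen from above. A spring ball holds it at stations 1.571 rad apart (next: 1.571). With the clamp slack it takes roughly 0.4 N m (6 N at 70 mm) to leave a station and little in between; within 0.15 rad of a station it is drawn in. While the clamp bites, do not force it
- boring_bar_end (a point): tip of the boring bar, the post's longest tool, handy to push it round by: a level round bar 12 mm across, centre line 156 mm above the bench. At the start it points along carriage -x, standing out of the block from 31 to 92 mm from the post's axis measured along it; its centre line passes the axis 23.5 mm off, on the carriage's -y side
- parting_tool_end (a point): tip of the parting tool (10 mm shank, blade 3 mm wide and 12 mm high), 155 mm above the bench. At the start it points along the bed to the tailstock; after the quarter turn it points at the spindle axis, where the turning tool points at the start
- clamp_nut: clamp nut with lever on top of the post, hub to 213 mm above the bench; origin on the post's axis at its underside. Clockwise from above tightens. It starts lightly clamped, how hard differs and cannot be seen; 0.2 rad anticlockwise frees it, with over 1 rad of free swing beyond at some 4 N of drag at the ball. It turns level (does not climb) and, slack, stays where it is left
- lever_ball (a point): centre of the black ball, 24 mm across, on the end of the clamp lever (9 mm rod): 78 mm from the post's axis, 221 mm high. At the start 15 to 55 degrees from carriage x towards y. Tightening, it swings at 4 N drag, then the pull, square to the lever, rises by 1 N for each 3 mm. 8 to 13 N is firm, under 7 just nipped, over 18 wrenched. Let go, it springs back up to 0.2 rad and holds
- clamp_stud: the fixed steel stud in the post's middle on which the clamp nut works; origin on the bench below the post's axis. The force between nut and stud is the clamping: 3 to 11 N as found, 0 slack, 14 to 18 N after a firm pull has been let go; 10 N held at the ball makes about 45 N, 18 N 80 N
- jar: empty glass jar, 72 mm across, 92 mm high, standing on the bench in front of the lathe; origin at the centre of its underside
- try_square: steel try square lying flat: stock 95 x 22 x 16 mm along its y, blade 28 mm wide reaching 151 mm along its x; origin under the middle of the stock
- clamp_a: orange spring clamp lying on its side, about 140 mm long along its x, 85 mm over the handles, 22 mm high; origin under its pivot
- clamp_b: the other orange spring clamp, the same as clamp_a

How it is judged (in metres and radians):
On the way, in this order (a step that is already met when the one before it is completed fails the run):
1. the clamp is slack, the post still at its first station (contact force between clamp_nut and clamp_stud below 1 N and value of joint tool_turret between -0.12 and 0.12 rad), for 0.2 s.
2. with the clamp slack, the post has been turned a quarter turn anticlockwise into its next station (contact force between clamp_nut and clamp_stud below 1 N and value of joint tool_turret between 1.521 and 1.621 rad), for 0.2 s.
At the end, for the whole second after the job is handed in: the tool post stands in its next station (1.571 rad, within 0.04) and is still, and the clamp, let go, holds it firm: nut and stud bear on each other with more than 12 N (value of joint tool_turret between 1.531 and 1.611 rad and contact force between clamp_nut and clamp_stud above 12 N and velocity of joint tool_turret between -0.05 and 0.05 rad/s); the robot touches nothing.
It fails at once if the jar is disturbed (moved more than 20 mm) (distance of jar from where it was at the start of the episode above 0.02 m).
It fails at once if the try_square is disturbed (moved more than 20 mm) (distance of try_square from where it was at the start of the episode above 0.02 m).
It fails at once if the clamp_a is disturbed (moved more than 20 mm) (distance of clamp_a from where it was at the start of the episode above 0.02 m).
It fails at once if the clamp_b is disturbed (moved more than 20 mm) (distance of clamp_b from where it was at the start of the episode above 0.02 m).
It fails at once if the clamp is wrenched (more than 80 N between nut and stud: over 18 N held at the lever's ball) (contact force between clamp_nut and clamp_stud above 80 N).
It also fails if it takes over 72 s, if anything falls off the work surface, if the arm or the gripper's body presses on something with over 40 N, if the wrist force passes 120 N, or if a joint passes its speed limit or range.

## Working session

There is one attempt and no reset: what is moved stays moved. The work goes in short steps, Python scripts to look and compute and a tool call to move; the robot and the scene stay as the last step left them, time stands still between calls to the robot, and variables do not carry over. Pictures are saved under pics/ and viewed, at most 10 in all, crops included, and the job is handed in when it is done.

Besides the shell and the picture viewer there is one more tool, called after "Call:" as a command line: name --argument value ..., lists and objects as JSON in quotes. step_arm: Moves the arm, as the interface text tells. Its arguments: {"type":"object","properties":{"targets":{"type":"array","items":{"type":"object","properties":{"angular":{"type":"array","items":{"type":"number","minimum":-1,"maximum":1}},"dp":{"type":"array","items":{"type":"number","minimum":-1,"maximum":1}},"fingers":{"type":"number"}}}},"newtons":{"type":"number"}},"required":["targets"]}

```bash
mkdir -p pics; cat > h.py <<'E'
import numpy as np,cv2
from scipy.spatial.transform import Rotation as Ro
from bench import *
def ray(cam,px):
    p=camera_params(cam);f=200/np.tan(np.radians(p['vfov']/2))
    R=np.array(p['R']);t=np.array(p['t'])
    d=R.T@np.array([(px[0]-p['cx'])/f,(px[1]-p['cy'])/f,1]);return -R.T@t,d
def atz(cam,px,z):
    c,d=ray(cam,px);return c+d*(z-c[2])/d[2]
def tri(a,b):
    A=np.zeros((3,3));v=np.zeros(3)
    for c,d in(a,b):
        d=d/np.linalg.norm(d);P=np.eye(3)-np.outer(d,d);A+=P;v+=P@c
    return np.linalg.solve(A,v)
def proj(cam,X):
    p=camera_params(cam);f=200/np.tan(np.radians(p['vfov']/2));q=np.array(p['R'])@X+np.array(p['t'])
    return p['cx']+f*q[0]/q[2],p['cy']+f*q[1]/q[2]
E
python3 - <<'E'
from h import *
a=snapshot('scene');b=snapshot('top')
cv2.imwrite('pics/a.png',a);cv2.imwrite('pics/b.png',b)
Z=dict(post_axis=187,boring_bar_end=156,parting_tool_end=155,lever_ball=221,lathe=0,carriage=0,clamp_nut=187,jar=0,try_square=0,clamp_a=0)
np.set_printoptions(precision=1,suppress=True)
for n,z in Z.items():
    for c in('top','scene'):
        for r in pinpoint(c,n)[:2]: print(n,c,round(r['conf'],2),np.array(r['at']),atz(c,r['at'],z))
print(hold_point_z, sense())
for c in('top','scene'): print(c, ray(c,(320,200)))
E
```

```text
post_axis top 0.7 [306.8 171.5] [558.   26.3 187. ]
post_axis scene 0.68 [313.9 202.5] [569.9  32.  187. ]
boring_bar_end top 0.63 [321.8 201.1] [488.7 -10.2 156. ]
boring_bar_end scene 0.79 [317.2 193.6] [481.7   0.6 156. ]
parting_tool_end top 0.59 [327.1 160.4] [595.4 -25.4 155. ]
parting_tool_end scene 0.86 [290.8 209.9] [583.6 -29.3 155. ]
parting_tool_end scene 0.72 [459.7 237.4] [518.  396.1 155. ]
lever_ball top 0.7 [277.  144.8] [616.6  97.1 221. ]
lever_ball top 0.27 [446.4 259.4] [ 337.5 -292.5  221. ]
lever_ball scene 0.7 [331.8 207.3] [618.2 102.1 221. ]
lathe top 0.65 [288.8 154.8] [659.7  84.9  -0. ]
lathe scene 0.58 [322.6 287. ] [664.8 100.5   0. ]
carriage top 0.78 [310.2 184.6] [567.4  21.6   0. ]
carriage scene 0.66 [313.6 258.5] [572.8  31.3   0. ]
clamp_nut top 0.51 [307.4 166.4] [571.   24.7 187. ]
clamp_nut scene 0.74 [314.6 201.2] [563.6  31.  187. ]
jar top 0.67 [445.1 258.9] [ 346.  -360.2    0. ]
jar scene 0.68 [242.2 191.8] [ 354.1 -350.6    0. ]
jar scene 0.48 [313.5 254.5] [557.2  23.7   0. ]
try_square top 0.88 [406.2 268.7] [ 320.1 -247.9    0. ]
try_square scene 0.78 [275.8 193.6] [ 314.9 -236.8    0. ]
clamp_a top 0.87 [176.1 279.3] [299.3 400.4   0. ]
clamp_a top 0.61 [227.7 274.8] [309.8 256.    0. ]
clamp_a scene 0.49 [458.5 237.8] [304.8 387.1   0. ]
18.700000000000003 {'time': 1.1, 'joint_pos': array([-76.1,   7.5,  85.3,  -0. ,  87.3,  -4.9]), 'qd': array([-0. , -0.2,  0. ,  0. ,  0. , -0. ]), 'joint_efforts': array([  0. , -56.9, -50.1,  -0. ,   0. ,   0. ]), 'tool_pos': array([ 193.2, -568.1,  231.3]), 'tcp_rot': array([180. ,   0. ,  18.8]), 'ft_force': array([-0.4, -0. , -0.1]), 'wrist_torque': array([-0.,  0.,  0.]), 'grip_force': 0.0, 'finger_gap': 85.56127314181914}
top (array([ 308.4,    0.7, 1130.6]), array([ 0.2, -0. , -1. ]))
scene (array([1388.2,  420.1,  777.4]), array([-0.8, -0.3, -0.5]))
```

View pics/a.png

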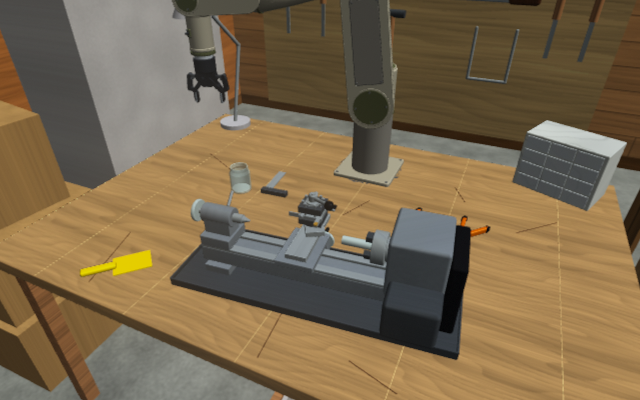

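View pics/b.png

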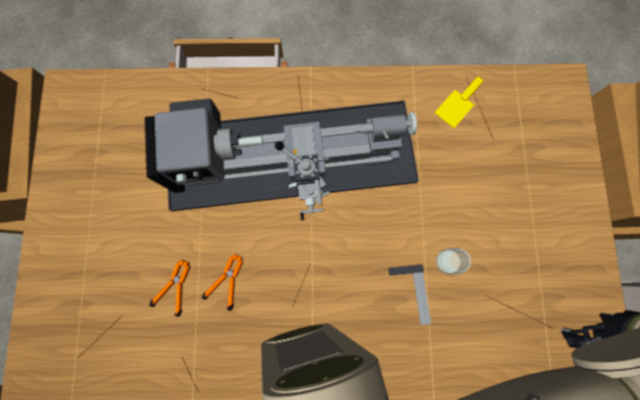

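```bash
python3 - <<'E'
from h import *
np.set_printoptions(precision=1,suppress=True)
b=cv2.imread('pics/b.png');a=cv2.imread('pics/a.png')
c=np.hstack([cv2.resize(b[120:230,260:360],(400,440),interpolation=3),cv2.resize(a[180:290,270:370],(400,440),interpolation=3)])
cv2.imwrite('pics/c.png',c)
P={k:[pinpoint(x,k)[0]['at'] for x in('top','scene')] for k in('post_axis','lever_ball','clamp_nut','boring_bar_end','parting_tool_end')}
for k,(u,v) in P.items(): print(k,tri(ray('top',u),ray('scene',v)))
for l in('lathe','carriage','lever_ball'):
  m=masks_of('top',l)
  if m: 
    q=m[0]['pixels'];print(l,m[0]['conf'],q.sum(),m[0]['at'],cv2.minAreaRect(np.argwhere(q)[:,::-1].astype(np.float32)))
# tray edges from pixel picks, at z~10
for p in((171,209),(416,182),(172,102),(405,101)): print(p,atz('top',p,10))
E
```

```text
post_axis [559.8  26.8 179.6]
lever_ball [616.5  99.2 219.3]
clamp_nut [568.6  28.6 189.7]
boring_bar_end [485.9  -4.4 157.8]
parting_tool_end [593.  -24.7 162.2]
lathe 0.95 20856 [259.5, 152.3] ((281.1264343261719, 144.91390991210938), (108.84854888916016, 273.2507019042969), 84.05313110351562)
carriage 0.67 20849 [256.5, 153.2] ((280.5108642578125, 143.80706787109375), (108.56365966796875, 274.4385986328125), 83.34557342529297)
lever_ball 0.52 349 [300.3, 158.4] ((294.244384765625, 155.1584930419922), (44.939796447753906, 14.95112419128418), 41.4964714050293)
(171, 209) [497.9 423.4  10. ]
(416, 182) [ 569.1 -288.6   10. ]
(172, 102) [828.7 440.8  10. ]
(405, 101) [ 823.8 -270.7   10. ]
```

View pics/c.png

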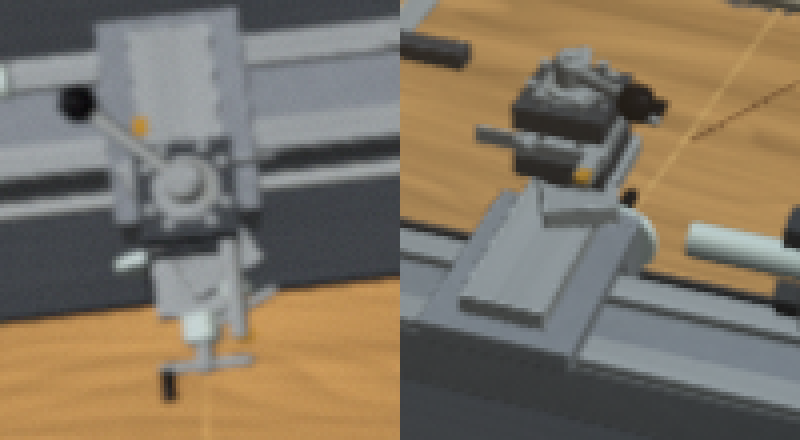

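```bash
cat >> h.py <<'E'
import json
def plan(rows,save=True):
    "rows: x,y,z,yaw,fingers (world) -> rows of step_arm, from the commanded pose kept in cmd.json"
    try: c=json.load(open('cmd.json'))
    except OSError: c=[193.2,-568.05,231.3,18.78]
    R=Ro.from_euler('xyz',[180,0,c[3]],degrees=True).as_matrix()
    out=[]
    for r in rows:
        d=R.T@(np.array(r[:3])-c[:3])/200
        out.append({"angular":[0,0,round((c[3]-r[3])/180,4)],"dp":[round(v,4)+0. for v in d],"fingers":r[4]})
    print(json.dumps(out))
    d=R@(np.array(out[-1]['dp'])*200)+c[:3]
    json.dump([*d,c[3]-out[-1]['angular'][2]*180],open('cmd.json','w'))
E
python3 - <<'E'
from h import *
np.set_printoptions(precision=1,suppress=True)
y=np.radians(5.7);ex=np.array([np.cos(y),np.sin(y)]);ey=np.array([-ex[1],ex[0]])
ball=tri(ray('top',(279.2,145.7)),ray('scene',(270+637/4,180+100/4)))
b2=atz('top',(279.2,145.7),221)
hub=atz('top',(305.7,165),213)
hub2=tri(ray('top',(305.7,165)),ray('scene',(270+573/4,180+57/4)))
bor=atz('top',(319.5,203.3),156);par=atz('top',(327.3,159.3),161)
borm=tri(ray('top',(319.5,203.3)),ray('scene',(347,193.6)))
print(ball,b2,hub,hub2,bor,par)
print('axis from boring',bor[:2]+92*ex+23.5*ey)
d=b2-hub;print(np.hypot(*d[:2]),np.degrees(np.arctan2(d[1],d[0])))
plan([(193,-568,300,18.8,.6),(250,-480,330,30,.6),(330,-380,330,40,.6),(400,-280,330,50,.6),(440,-220,330,53,.6),(440,-220,330,53,.6)])
E
```

```text
[587.7 204.  253. ] [614.3  91.8 221. ] [567.4  28.1 213. ] [537.5 149.1 246.9] [483.1  -4.3 156. ] [596.5 -25.8 161. ]
axis from boring [572.3  28.2]
79.0629964378193 53.58620790683752
[{"angular": [0, 0, -0.0001], "dp": [-0.0009, -0.0006, -0.3435], "fingers": 0.6}, {"angular": [0, 0, -0.0623], "dp": [0.4106, -0.3254, -0.4935], "fingers": 0.6}, {"angular": [0, 0, -0.1179], "dp": [0.9503, -0.67, -0.4935], "fingers": 0.6}, {"angular": [0, 0, -0.1734], "dp": [1.4426, -1.0307, -0.4935], "fingers": 0.6}, {"angular": [0, 0, -0.1901], "dp": [1.7286, -1.2503, -0.4935], "fingers": 0.6}, {"angular": [0, 0, -0.1901], "dp": [1.7286, -1.2503, -0.4935], "fingers": 0.6}]
```

```bash
rm cmd.json; python3 - <<'E'
from h import *
plan([(193,-568,290,18.8,.47),(230,-530,300,25,.47),(265,-500,310,31,.47),(300,-460,320,37,.47),(325,-430,320,43,.47)][1:])
plan([(360,-390,320,47,.47),(395,-340,320,50,.47),(430,-285,320,54,.47),(445,-260,320,54.5,.47)])
plan([(475,-210,320,54.5,.47),(505,-160,320,54.5,.47),(530,-110,320,54.5,.47),(542,-90,320,54.5,.47)])
plan([(560,-40,320,54.5,.47),(590,20,320,54.5,.47),(614,70,310,54.5,.47),(614.3,92,300,54.5,.47)])
E
```

```text
[{"angular": [0, 0, -0.0346], "dp": [0.2355, -0.1209, -0.3435], "fingers": 0.47}, {"angular": [0, 0, -0.0679], "dp": [0.4494, -0.2066, -0.3935], "fingers": 0.47}, {"angular": [0, 0, -0.1012], "dp": [0.6795, -0.3396, -0.4435], "fingers": 0.47}, {"angular": [0, 0, -0.1346], "dp": [0.8461, -0.4413, -0.4435], "fingers": 0.47}]
[{"angular": [0, 0, -0.0222], "dp": [0.2644, -0.0269, 0.0], "fingers": 0.47}, {"angular": [0, 0, -0.0388], "dp": [0.5629, -0.0904, 0.0], "fingers": 0.47}, {"angular": [0, 0, -0.0611], "dp": [0.8785, -0.1721, 0.0], "fingers": 0.47}, {"angular": [0, 0, -0.0638], "dp": [1.0186, -0.2123, 0.0], "fingers": 0.47}]
[{"angular": [0, 0, -0.0], "dp": [0.2906, -0.0231, 0.0], "fingers": 0.47}, {"angular": [0, 0, -0.0], "dp": [0.5813, -0.0462, 0.0], "fingers": 0.47}, {"angular": [0, 0, -0.0], "dp": [0.8574, -0.0897, 0.0], "fingers": 0.47}, {"angular": [0, 0, -0.0], "dp": [0.9736, -0.0989, 0.0], "fingers": 0.47}]
[{"angular": [0, 0, -0.0], "dp": [0.2558, -0.072, 0.0], "fingers": 0.47}, {"angular": [0, 0, -0.0], "dp": [0.5871, -0.1241, 0.0], "fingers": 0.47}, {"angular": [0, 0, -0.0], "dp": [0.8603, -0.1716, 0.05], "fingers": 0.47}, {"angular": [0, 0, -0.0], "dp": [0.9508, -0.2343, 0.1], "fingers": 0.47}]
```

Call:
step_arm --targets '[{"angular": [0,0,-0.035],"dp": [0.235,-0.12,-0.34],"fingers": 0.47},{"angular": [0,0,-0.068],"dp": [0.45,-0.207,-0.39],"fingers": 0.47},{"angular": [0,0,-0.1],"dp": [0.68,-0.34,-0.44],"fingers": 0.47},{"angular": [0,0,-0.135],"dp": [0.846,-0.44,-0.444],"fingers": 0.47},{"angular": [0,0,-0.135],"dp": [0.846,-0.44,-0.444],"fingers": 0.47},{"angular": [0,0,-0.135],"dp": [0.846,-0.44,-0.444],"fingers": 0.47},{"angular": [0,0,-0.135],"dp": [0.846,-0.44,-0.444],"fingers": 0.47},{"angular": [0,0,-0.135],"dp": [0.846,-0.44,-0.444],"fingers": 0.47}]'

```text
time: 2.75
tool_pos: [324.3, -430.9, 319.8]
tcp_rot: [-180.0, -0.0, 43.0]
ft_force: [0.0, 0.3, 0.1]
finger_gap: 45.6
grip_force: 0.0
```

Call:
step_arm --targets '[{"angular": [0,0,-0.022],"dp": [0.264,-0.027,0],"fingers": 0.47},{"angular": [0,0,-0.039],"dp": [0.563,-0.09,0],"fingers": 0.47},{"angular": [0,0,-0.061],"dp": [0.878,-0.17,0],"fingers": 0.47},{"angular": [0,0,-0.064],"dp": [1,-0.21,0],"fingers": 0.47},{"angular": [0,0,-0.064],"dp": [1,-0.21,0],"fingers": 0.47},{"angular": [0,0,-0.064],"dp": [1,-0.21,0],"fingers": 0.47},{"angular": [0,0,-0.064],"dp": [1,-0.21,0],"fingers": 0.47},{"angular": [0,0,-0.064],"dp": [1,-0.21,0],"fingers": 0.47}]'

```text
time: 3.75
tool_pos: [441.9, -263.9, 320.0]
tcp_rot: [-180.0, 0.0, 54.5]
ft_force: [-0.2, 1.0, 0.2]
finger_gap: 45.2
grip_force: 0.0
```

Call:
step_arm --targets '[{"angular": [0,0,0],"dp": [0.29,-0.023,0],"fingers": 0.47},{"angular": [0,0,0],"dp": [0.58,-0.046,0],"fingers": 0.47},{"angular": [0,0,0],"dp": [0.857,-0.09,0],"fingers": 0.47},{"angular": [0,0,0],"dp": [0.98,-0.1,0],"fingers": 0.47},{"angular": [0,0,0],"dp": [0.98,-0.1,0],"fingers": 0.47},{"angular": [0,0,0],"dp": [0.98,-0.1,0],"fingers": 0.47},{"angular": [0,0,0],"dp": [0.98,-0.1,0],"fingers": 0.47},{"angular": [0,0,0],"dp": [0.98,-0.1,0],"fingers": 0.47}]'

```text
time: 4.75
tool_pos: [539.4, -92.6, 320.2]
tcp_rot: [180.0, 0.0, 54.5]
ft_force: [-0.3, -0.5, -0.0]
finger_gap: 45.1
grip_force: 0.0
```

Call:
step_arm --targets '[{"angular": [0,0,0],"dp": [0.256,-0.07,0],"fingers": 0.47},{"angular": [0,0,0],"dp": [0.587,-0.12,0],"fingers": 0.47},{"angular": [0,0,0],"dp": [0.86,-0.17,0.05],"fingers": 0.47},{"angular": [0,0,0],"dp": [0.95,-0.23,0.1],"fingers": 0.47},{"angular": [0,0,0],"dp": [0.95,-0.23,0.1],"fingers": 0.47},{"angular": [0,0,0],"dp": [0.95,-0.23,0.1],"fingers": 0.47},{"angular": [0,0,0],"dp": [0.95,-0.23,0.1],"fingers": 0.47},{"angular": [0,0,0],"dp": [0.95,-0.23,0.1],"fingers": 0.47}]'

```text
time: 5.75
tool_pos: [612.4, 88.8, 300.8]
tcp_rot: [179.9, -0.0, 54.5]
ft_force: [-0.7, -0.5, -0.0]
finger_gap: 45.1
grip_force: 0.0
```

```bash
python3 - <<'E'
from h import *
np.set_printoptions(precision=2,suppress=True)
s=sense();print(s['time'],s['tool_pos'],s['tcp_rot'],s['finger_gap'],s['ft_force'],s['joint_pos'])
a=snapshot('scene')
print(pinpoint('scene','lever_ball'),proj('scene',np.array([614.3,92,221])),proj('scene',s['tool_pos']))
cv2.imwrite('pics/d.png',cv2.resize(a[100:260,250:450],(800,640)[0:2],interpolation=3)[:600])
E
```

```text
5.75 [612.38  88.8  300.84] [179.95  -0.03  54.52] 45.08772204005872 [-0.68 -0.47 -0.02] [ 3.51  9.31 76.06 -0.01 94.57 38.99]
[{'at': [328.9, 205.1], 'conf': 0.55}] (np.float64(328.55901710092667), np.float64(205.50819313636006)) (np.float64(328.10078776429043), np.float64(175.9112250524096))
```

View pics/d.png

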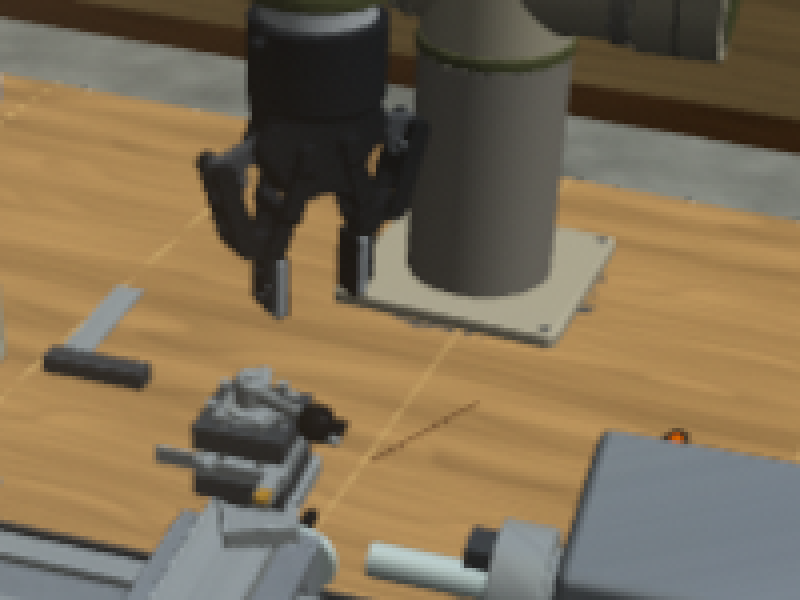

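```bash
cat >> h.py <<'E'
AX=np.array([569,28.5])
def arc(phis,z=203,f=.47,r=78,yaws=None):
    return [(AX[0]+r*np.cos(np.radians(p)),AX[1]+r*np.sin(np.radians(p)),z,p,f) for p in phis]
def setcmd(*c): json.dump([float(v) for v in c],open('cmd.json','w'))
E
python3 - <<'E'
from h import *
setcmd(612.4,88.9,300.8,54.5)
plan(arc([54.5])[:1])
plan(arc([58,62,66,70,74,78,80,80]))
E
```

```text
[{"angular": [0, 0, 0.0], "dp": [0.0181, -0.0013, 0.489], "fingers": 0.47}]
[{"angular": [0, 0, -0.0194], "dp": [-0.0007, -0.0238, 0.0], "fingers": 0.47}, {"angular": [0, 0, -0.0417], "dp": [-0.0033, -0.0509, 0.0], "fingers": 0.47}, {"angular": [0, 0, -0.0639], "dp": [-0.0078, -0.0777, 0.0], "fingers": 0.47}, {"angular": [0, 0, -0.0861], "dp": [-0.0142, -0.1042, 0.0], "fingers": 0.47}, {"angular": [0, 0, -0.1083], "dp": [-0.0223, -0.1302, 0.0], "fingers": 0.47}, {"angular": [0, 0, -0.1306], "dp": [-0.0323, -0.1555, 0.0], "fingers": 0.47}, {"angular": [0, 0, -0.1417], "dp": [-0.038, -0.1679, 0.0], "fingers": 0.47}, {"angular": [0, 0, -0.1417], "dp": [-0.038, -0.1679, 0.0], "fingers": 0.47}]
```

Call:
step_arm --targets '[{"angular": [0,0,0],"dp": [0.018,0,0.1],"fingers": 0.47},{"angular": [0,0,0],"dp": [0.018,0,0.2],"fingers": 0.47},{"angular": [0,0,0],"dp": [0.018,0,0.28],"fingers": 0.47},{"angular": [0,0,0],"dp": [0.018,0,0.35],"fingers": 0.47},{"angular": [0,0,0],"dp": [0.018,0,0.42],"fingers": 0.47},{"angular": [0,0,0],"dp": [0.018,0,0.489],"fingers": 0.47},{"angular": [0,0,0],"dp": [0.018,0,0.489],"fingers": 0.47},{"angular": [0,0,0],"dp": [0.018,0,0.489],"fingers": 0.47}]'

```text
time: 6.85
tool_pos: [614.6, 92.9, 202.8]
tcp_rot: [180.0, -0.0, 54.6]
ft_force: [-0.4, 0.5, 1.0]
finger_gap: 45.3
grip_force: 0.0
```

Call:
step_arm --targets '[{"angular": [0,0,-0.0194],"dp": [-0.001,-0.024,0.0],"fingers": 0.47},{"angular": [0,0,-0.0417],"dp": [-0.003,-0.051,0.0],"fingers": 0.47},{"angular": [0,0,-0.0639],"dp": [-0.008,-0.078,0.0],"fingers": 0.47},{"angular": [0,0,-0.0861],"dp": [-0.014,-0.104,0.0],"fingers": 0.47},{"angular": [0,0,-0.1083],"dp": [-0.022,-0.13,0.0],"fingers": 0.47},{"angular": [0,0,-0.1306],"dp": [-0.032,-0.1555,0.0],"fingers": 0.47},{"angular": [0,0,-0.1417],"dp": [-0.038,-0.168,0.0],"fingers": 0.47},{"angular": [0,0,-0.1417],"dp": [-0.038,-0.168,0.0],"fingers": 0.47}]'

```text
time: 7.85
tool_pos: [583.2, 106.2, 203.4]
tcp_rot: [179.9, -0.0, 80.1]
ft_force: [1.9, -0.4, 0.7]
finger_gap: 45.4
grip_force: 1.4
```

```bash
python3 - <<'E'
from h import *
plan(arc([83,86,89,92,95,98,101,104]))
plan([(*arc([102])[0][:3],104,.47),(*arc([102],z=255)[0][:3],104,.47),(*arc([102],z=300)[0][:3],104,.8)])
E
```

```text
[{"angular": [0, 0, -0.0166], "dp": [-0.0005, -0.0204, 0.0], "fingers": 0.47}, {"angular": [0, 0, -0.0333], "dp": [-0.0021, -0.0407, 0.0], "fingers": 0.47}, {"angular": [0, 0, -0.05], "dp": [-0.0048, -0.061, 0.0], "fingers": 0.47}, {"angular": [0, 0, -0.0666], "dp": [-0.0085, -0.0811, 0.0], "fingers": 0.47}, {"angular": [0, 0, -0.0833], "dp": [-0.0133, -0.1009, 0.0], "fingers": 0.47}, {"angular": [0, 0, -0.1], "dp": [-0.019, -0.1205, 0.0], "fingers": 0.47}, {"angular": [0, 0, -0.1166], "dp": [-0.0259, -0.1397, 0.0], "fingers": 0.47}, {"angular": [0, 0, -0.1333], "dp": [-0.0337, -0.1586, 0.0], "fingers": 0.47}]
[{"angular": [0, 0, 0.0], "dp": [-0.0002, 0.0136, 0.0], "fingers": 0.47}, {"angular": [0, 0, 0.0], "dp": [-0.0002, 0.0136, -0.26], "fingers": 0.47}, {"angular": [0, 0, 0.0], "dp": [-0.0002, 0.0136, -0.485], "fingers": 0.8}]
```

Call:
step_arm --targets '[{"angular": [0,0,-0.0166],"dp": [-0.0005,-0.02,0.0],"fingers": 0.47},{"angular": [0,0,-0.0333],"dp": [-0.002,-0.041,0.0],"fingers": 0.47},{"angular": [0,0,-0.05],"dp": [-0.005,-0.061,0.0],"fingers": 0.47},{"angular": [0,0,-0.0666],"dp": [-0.0085,-0.081,0.0],"fingers": 0.47},{"angular": [0,0,-0.0833],"dp": [-0.013,-0.101,0.0],"fingers": 0.47},{"angular": [0,0,-0.1],"dp": [-0.019,-0.1205,0.0],"fingers": 0.47},{"angular": [0,0,-0.1166],"dp": [-0.026,-0.14,0.0],"fingers": 0.47},{"angular": [0,0,-0.1333],"dp": [-0.034,-0.1586,0.0],"fingers": 0.47}]'

```text
time: 8.85
tool_pos: [551.0, 105.1, 203.4]
tcp_rot: [179.9, -0.0, 104.1]
ft_force: [3.7, -0.2, 2.4]
finger_gap: 45.0
grip_force: 1.9
```

Call:
step_arm --targets '[{"angular": [0,0,0],"dp": [0,0.0136,0.0],"fingers": 0.47},{"angular": [0,0,0],"dp": [0,0.0136,0.0],"fingers": 0.47},{"angular": [0,0,0],"dp": [0,0.0136,-0.1],"fingers": 0.47},{"angular": [0,0,0],"dp": [0,0.0136,-0.26],"fingers": 0.47},{"angular": [0,0,0],"dp": [0,0.0136,-0.37],"fingers": 0.8},{"angular": [0,0,0],"dp": [0,0.0136,-0.485],"fingers": 1},{"angular": [0,0,0],"dp": [0,0.0136,-0.485],"fingers": 1},{"angular": [0,0,0],"dp": [0,0.0136,-0.485],"fingers": 1}]'

```text
time: 9.85
tool_pos: [552.6, 105.5, 299.0]
tcp_rot: [-180.0, -0.0, 104.1]
ft_force: [-0.1, -0.2, -0.1]
finger_gap: 0.1
grip_force: 0.0
```

```bash
python3 - <<'E'
from h import *
a=snapshot('scene')
np.set_printoptions(precision=2,suppress=True)
for n,z in(('lever_ball',221),('parting_tool_end',155),('boring_bar_end',156)):
  for r in pinpoint('scene',n)[:1]: print(n,r,atz('scene',r['at'],z))
s=sense();print(s['joint_pos'],s['ft_force'])
cv2.imwrite('pics/e.png',cv2.resize(a[140:260,250:410],(800,600),interpolation=3))
E
```

```text
lever_ball {'at': [342.3, 197.8], 'conf': 0.75} [568.41 109.1  221.  ]
parting_tool_end {'at': [289.7, 212.3], 'conf': 0.64} [594.8  -26.72 155.  ]
boring_bar_end {'at': [314.4, 196.3], 'conf': 0.98} [497.85  -0.55 156.  ]
[ 5.58  0.67 85.48  0.   93.97 -8.51] [-0.31  0.45  0.41]
```

View pics/e.png

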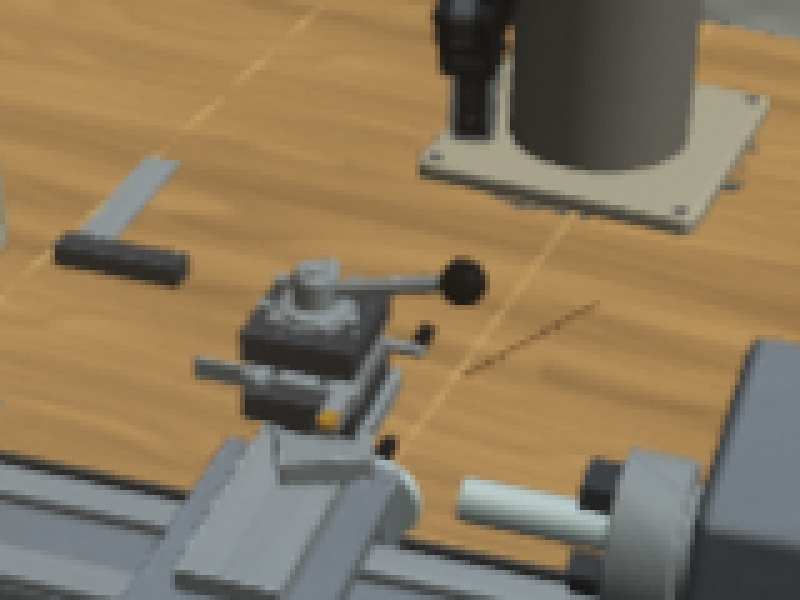

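```bash
cat >> h.py <<'E'
def push(ths,off=-6.5,z=145,r=75,psi=5.7):
    o=[]
    for t in ths:
        a=np.radians(psi+t);c,s=np.cos(a),np.sin(a)
        o.append((AX[0]-r*c-off*s,AX[1]-r*s+off*c,z,90+psi+t,1))
    return o
E
python3 - <<'E'
from h import *
setcmd(552.6,105.5,299,104)
p=push([0],5)[0]
plan([(530,80,299,100,1),(*p[:2],299,95.7,1),(*p[:2],230,95.7,1),(*p[:2],145,95.7,1)])
plan(push([0],-3)+push([1,5,10,15,20,25,30]))
plan(push([35,40,45,50,55,60,65,68]))
plan(push([71,74,77,79,81,83,84,84]))
E
```

```text
[{"angular": [0, 0, 0.0222], "dp": [-0.0964, -0.1405, 0.0], "fingers": 1}, {"angular": [0, 0, 0.0461], "dp": [-0.3145, -0.381, 0.0], "fingers": 1}, {"angular": [0, 0, 0.0461], "dp": [-0.3145, -0.381, 0.345], "fingers": 1}, {"angular": [0, 0, 0.0461], "dp": [-0.3145, -0.381, 0.77], "fingers": 1}]
[{"angular": [0, 0, 0.0], "dp": [-0.04, 0.0, 0.0], "fingers": 1}, {"angular": [0, 0, -0.0055], "dp": [-0.0641, 0.0006, 0.0], "fingers": 1}, {"angular": [0, 0, -0.0278], "dp": [-0.0901, 0.0042, 0.0], "fingers": 1}, {"angular": [0, 0, -0.0555], "dp": [-0.1222, 0.0113, 0.0], "fingers": 1}, {"angular": [0, 0, -0.0833], "dp": [-0.1535, 0.0211, 0.0], "fingers": 1}, {"angular": [0, 0, -0.1111], "dp": [-0.1838, 0.0337, 0.0], "fingers": 1}, {"angular": [0, 0, -0.1389], "dp": [-0.213, 0.0488, 0.0], "fingers": 1}, {"angular": [0, 0, -0.1667], "dp": [-0.2407, 0.0664, 0.0], "fingers": 1}]
[{"angular": [0, 0, -0.0277], "dp": [-0.0326, 0.0043, 0.0], "fingers": 1}, {"angular": [0, 0, -0.0555], "dp": [-0.0646, 0.0114, 0.0], "fingers": 1}, {"angular": [0, 0, -0.0833], "dp": [-0.096, 0.0212, 0.0], "fingers": 1}
[... 258 characters left out ...]
 [-0.2092, 0.0865, 0.0], "fingers": 1}, {"angular": [0, 0, -0.2111], "dp": [-0.224, 0.0995, 0.0], "fingers": 1}]
[{"angular": [0, 0, -0.0166], "dp": [-0.0196, 0.0022, 0.0], "fingers": 1}, {"angular": [0, 0, -0.0333], "dp": [-0.039, 0.0055, 0.0], "fingers": 1}, {"angular": [0, 0, -0.05], "dp": [-0.0583, 0.0097, 0.0], "fingers": 1}, {"angular": [0, 0, -0.0611], "dp": [-0.071, 0.0131, 0.0], "fingers": 1}, {"angular": [0, 0, -0.0722], "dp": [-0.0835, 0.0169, 0.0], "fingers": 1}, {"angular": [0, 0, -0.0833], "dp": [-0.096, 0.0212, 0.0], "fingers": 1}, {"angular": [0, 0, -0.0889], "dp": [-0.1021, 0.0235, 0.0], "fingers": 1}, {"angular": [0, 0, -0.0889], "dp": [-0.1021, 0.0235, 0.0], "fingers": 1}]
```

Call:
step_arm --targets '[{"angular": [0,0,0.022],"dp": [-0.096,-0.14,0.0],"fingers": 1},{"angular": [0,0,0.046],"dp": [-0.3145,-0.381,0.0],"fingers": 1},{"angular": [0,0,0.046],"dp": [-0.3145,-0.381,0.0],"fingers": 1},{"angular": [0,0,0.046],"dp": [-0.3145,-0.381,0.2],"fingers": 1},{"angular": [0,0,0.046],"dp": [-0.3145,-0.381,0.4],"fingers": 1},{"angular": [0,0,0.046],"dp": [-0.3145,-0.381,0.58],"fingers": 1},{"angular": [0,0,0.046],"dp": [-0.3145,-0.381,0.77],"fingers": 1},{"angular": [0,0,0.046],"dp": [-0.3145,-0.381,0.77],"fingers": 1}]'

```text
time: 11.05
tool_pos: [491.6, 26.6, 141.7]
tcp_rot: [-179.6, -0.1, 95.9]
ft_force: [-0.2, 1.4, -0.2]
finger_gap: 0.2
grip_force: 0.0
```

Call:
step_arm --targets '[{"angular": [0,0,0.0],"dp": [-0.04,0.0,0.0],"fingers": 1},{"angular": [0,0,-0.0055],"dp": [-0.064,0.001,0.0],"fingers": 1},{"angular": [0,0,-0.0278],"dp": [-0.09,0.004,0.0],"fingers": 1},{"angular": [0,0,-0.0555],"dp": [-0.122,0.011,0.0],"fingers": 1},{"angular": [0,0,-0.0833],"dp": [-0.1535,0.021,0.0],"fingers": 1},{"angular": [0,0,-0.1111],"dp": [-0.184,0.034,0.0],"fingers": 1},{"angular": [0,0,-0.1389],"dp": [-0.213,0.049,0.0],"fingers": 1},{"angular": [0,0,-0.1667],"dp": [-0.241,0.066,0.0],"fingers": 1}]'

```text
time: 12.05
tool_pos: [513.6, -20.7, 147.3]
tcp_rot: [179.8, 0.1, 126.0]
ft_force: [0.3, 3.0, 0.8]
finger_gap: 0.1
grip_force: 1.5
```

Call:
step_arm --targets '[{"angular": [0,0,-0.0277],"dp": [-0.033,0.004,0.0],"fingers": 1},{"angular": [0,0,-0.0555],"dp": [-0.065,0.011,0.0],"fingers": 1},{"angular": [0,0,-0.0833],"dp": [-0.096,0.021,0.0],"fingers": 1},{"angular": [0,0,-0.1111],"dp": [-0.126,0.034,0.0],"fingers": 1},{"angular": [0,0,-0.1388],"dp": [-0.1555,0.049,0.0],"fingers": 1},{"angular": [0,0,-0.1666],"dp": [-0.183,0.0665,0.0],"fingers": 1},{"angular": [0,0,-0.1944],"dp": [-0.209,0.0865,0.0],"fingers": 1},{"angular": [0,0,-0.2111],"dp": [-0.224,0.0995,0.0],"fingers": 1}]'

```text
time: 13.05
tool_pos: [555.4, -45.5, 147.0]
tcp_rot: [180.0, 0.1, 164.0]
ft_force: [-0.8, 1.8, 2.1]
finger_gap: -0.2
grip_force: 1.5
```

Call:
step_arm --targets '[{"angular": [0,0,-0.0166],"dp": [-0.0196,0.002,0.0],"fingers": 1},{"angular": [0,0,-0.0333],"dp": [-0.039,0.0055,0.0],"fingers": 1},{"angular": [0,0,-0.05],"dp": [-0.058,0.01,0.0],"fingers": 1},{"angular": [0,0,-0.0611],"dp": [-0.071,0.013,0.0],"fingers": 1},{"angular": [0,0,-0.0722],"dp": [-0.0835,0.017,0.0],"fingers": 1},{"angular": [0,0,-0.0833],"dp": [-0.096,0.021,0.0],"fingers": 1},{"angular": [0,0,-0.0889],"dp": [-0.102,0.0235,0.0],"fingers": 1},{"angular": [0,0,-0.0889],"dp": [-0.102,0.0235,0.0],"fingers": 1}]'

```text
time: 14.05
tool_pos: [575.6, -46.5, 145.3]
tcp_rot: [-180.0, 0.0, 179.8]
ft_force: [-0.2, -0.3, -0.3]
finger_gap: 0.1
grip_force: 0.0
```

```bash
python3 - <<'E'
from h import *
a=snapshot('scene')
np.set_printoptions(precision=2,suppress=True)
s=sense();print(s['time'],s['tool_pos'],s['ft_force'],json.load(open('cmd.json')))
for n,z in(('lever_ball',221),('parting_tool_end',155),('boring_bar_end',156)):
  for r in pinpoint('scene',n)[:1]: print(n,r,atz('scene',r['at'],z))
cv2.imwrite('pics/f.png',cv2.resize(a[140:260,250:410],(800,600),interpolation=3))
E
```

```text
14.1 [575.46 -46.52 145.24] [-0.43 -0.08  0.24] [575.1026213349979, -46.52933407683691, 145.0, 179.70800000000003]
lever_ball {'at': [343.1, 197.1], 'conf': 0.85} [564.57 109.7  221.  ]
parting_tool_end {'at': [311.4, 225.1], 'conf': 0.57} [622.3   49.48 155.  ]
boring_bar_end {'at': [274.5, 212.8], 'conf': 0.8} [614.76 -61.05 156.  ]
```

View pics/f.png

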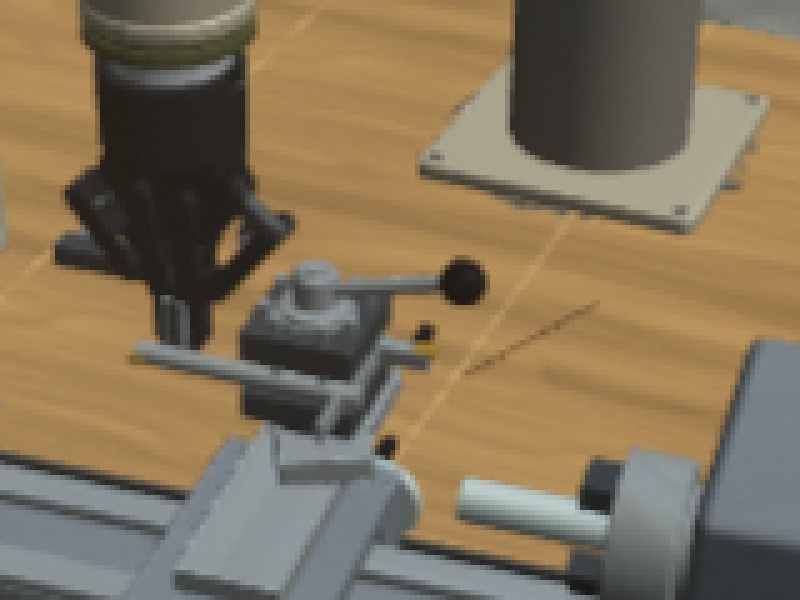

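```bash
python3 - <<'E'
from h import *
p=arc([95])[0]
plan([(565,-46.5,145,179.7,1),(560,-46.5,200,175,1),(556,-46.5,250,167,.8),(550,-30,295,157,.47),(550,10,295,147,.47),(550,50,295,137,.47),(555,90,295,127,.47),(p[0],p[1],295,117,.47)])
plan([(p[0],p[1],295,107,.47),(p[0],p[1],295,98,.47),(p[0],p[1],285,95,.47),(p[0],p[1],270,95,.47)])
plan([(p[0],p[1],203,95,.47)])
E
```

```text
[{"angular": [0, 0, 0.0], "dp": [0.0505, -0.0001, 0.0], "fingers": 1}, {"angular": [0, 0, 0.0262], "dp": [0.0755, -0.0002, -0.275], "fingers": 1}, {"angular": [0, 0, 0.0706], "dp": [0.0955, -0.0003, -0.525], "fingers": 0.8}, {"angular": [0, 0, 0.1262], "dp": [0.1259, 0.082, -0.75], "fingers": 0.47}, {"angular": [0, 0, 0.1817], "dp": [0.127, 0.282, -0.75], "fingers": 0.47}, {"angular": [0, 0, 0.2373], "dp": [0.128, 0.482, -0.75], "fingers": 0.47}, {"angular": [0, 0, 0.2928], "dp": [0.104, 0.6821, -0.75], "fingers": 0.47}, {"angular": [0, 0, 0.3484], "dp": [0.0684, 0.7633, -0.75], "fingers": 0.47}]
[{"angular": [0, 0, 0.0555], "dp": [0.0, 0.0, 0.0], "fingers": 0.47}, {"angular": [0, 0, 0.1055], "dp": [0.0, 0.0, 0.0], "fingers": 0.47}, {"angular": [0, 0, 0.1222], "dp": [0.0, 0.0, 0.05], "fingers": 0.47}, {"angular": [0, 0, 0.1222], "dp": [0.0, 0.0, 0.125], "fingers": 0.47}]
[{"angular": [0, 0, 0.0], "dp": [0.0, 0.0, 0.335], "fingers": 0.47}]
```

Call:
step_arm --targets '[{"angular": [0,0,0.0],"dp": [0.05,0,0.0],"fingers": 1},{"angular": [0,0,0.026],"dp": [0.075,0,-0.275],"fingers": 1},{"angular": [0,0,0.07],"dp": [0.095,0,-0.525],"fingers": 0.8},{"angular": [0,0,0.126],"dp": [0.126,0.08,-0.75],"fingers": 0.47},{"angular": [0,0,0.182],"dp": [0.127,0.28,-0.75],"fingers": 0.47},{"angular": [0,0,0.237],"dp": [0.128,0.48,-0.75],"fingers": 0.47},{"angular": [0,0,0.293],"dp": [0.104,0.68,-0.75],"fingers": 0.47},{"angular": [0,0,0.3484],"dp": [0.068,0.763,-0.75],"fingers": 0.47}]'

```text
time: 15.25
tool_pos: [561.5, 108.1, 295.4]
tcp_rot: [180.0, -0.0, 116.9]
ft_force: [0.4, 0.1, -0.9]
finger_gap: 45.1
grip_force: 0.0
```

Call:
step_arm --targets '[{"angular": [0,0,0.0555],"dp": [0,0,0],"fingers": 0.47},{"angular": [0,0,0.1055],"dp": [0,0,0],"fingers": 0.47},{"angular": [0,0,0.1222],"dp": [0,0,0.05],"fingers": 0.47},{"angular": [0,0,0.1222],"dp": [0,0,0.125],"fingers": 0.47},{"angular": [0,0,0.1222],"dp": [0,0,0.125],"fingers": 0.47},{"angular": [0,0,0.1222],"dp": [0,0,0.125],"fingers": 0.47},{"angular": [0,0,0.1222],"dp": [0,0,0.125],"fingers": 0.47},{"angular": [0,0,0.1222],"dp": [0,0,0.125],"fingers": 0.47}]'

```text
time: 16.25
tool_pos: [562.5, 106.1, 270.8]
tcp_rot: [180.0, 0.0, 95.1]
ft_force: [0.0, 0.6, -0.1]
finger_gap: 45.1
grip_force: 0.0
```

```bash
python3 - <<'E'
from h import *
a=snapshot('scene')
np.set_printoptions(precision=2,suppress=True)
s=sense();print(s['time'],s['tool_pos'],s['tcp_rot'],s['ft_force'],json.load(open('cmd.json')))
for n,z in(('lever_ball',221),('parting_tool_end',155),('boring_bar_end',156)):
  for r in pinpoint('scene',n)[:1]: print(n,r,atz('scene',r['at'],z))
for f in (88,91,94,97): print(f,proj('scene',np.array(arc([f],z=221)[0][:3])))
cv2.imwrite('pics/g.png',cv2.resize(a[140:260,250:410],(800,600),interpolation=3))
E
```

```text
16.3 [562.52 106.17 270.68] [179.96  -0.    95.13] [-0.09 -1.08 -0.45] [562.2008061551262, 106.19840133839281, 203.0, 95.00000000000003]
lever_ball {'at': [342.7, 195.4], 'conf': 0.73} [557.62 105.84 221.  ]
parting_tool_end {'at': [311.5, 223.3], 'conf': 0.67} [615.25  46.4  155.  ]
boring_bar_end {'at': [276.2, 210.6], 'conf': 0.9} [603.95 -62.06 156.  ]
88 (np.float64(340.80152502225326), np.float64(198.21360183239915))
91 (np.float64(341.435773225003), np.float64(197.4119389730188))
94 (np.float64(341.9858303609634), np.float64(196.5965376311535))
97 (np.float64(342.4508526997681), np.float64(195.76990516164622))
```

View pics/g.png

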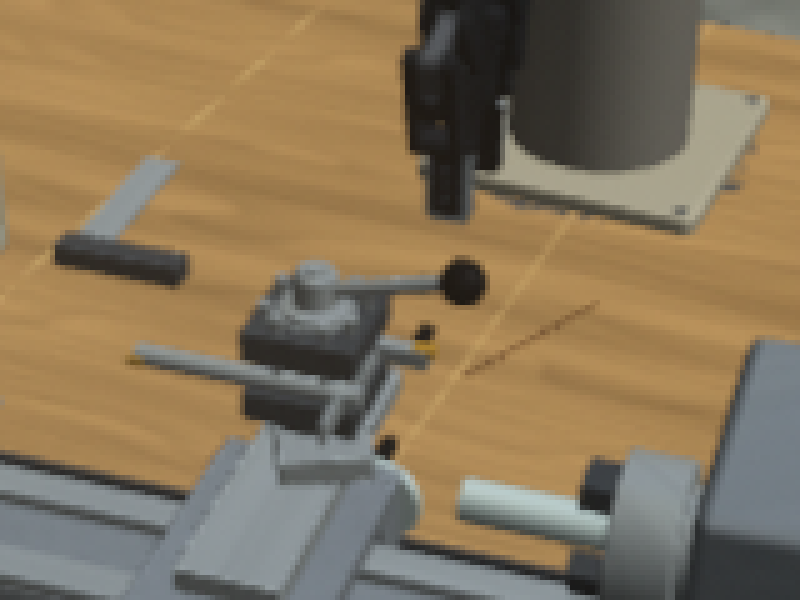

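Call:
step_arm --targets '[{"angular": [0,0,0],"dp": [0,0,0.07],"fingers": 0.47},{"angular": [0,0,0],"dp": [0,0,0.14],"fingers": 0.47},{"angular": [0,0,0],"dp": [0,0,0.2],"fingers": 0.47},{"angular": [0,0,0],"dp": [0,0,0.26],"fingers": 0.47},{"angular": [0,0,0],"dp": [0,0,0.3],"fingers": 0.47},{"angular": [0,0,0],"dp": [0,0,0.335],"fingers": 0.47},{"angular": [0,0,0],"dp": [0,0,0.335],"fingers": 0.47},{"angular": [0,0,0],"dp": [0,0,0.335],"fingers": 0.47}]'

```text
time: 17.45
tool_pos: [562.6, 106.2, 203.8]
tcp_rot: [180.0, -0.0, 95.1]
ft_force: [0.4, -0.6, 0.1]
finger_gap: 45.2
grip_force: 0.0
```

```bash
cat >> h.py <<'E'
def feel(n=8):
    F=[]
    for i in range(n): snapshot('scene');s=sense();F.append(s['ft_force'])
    F=np.array(F);p=s['tool_pos'];y=np.radians(s['tcp_rot'][2])
    d=p[:2]-AX
    t=np.array([-np.sin(y),np.cos(y),0]);r=np.array([np.cos(y),np.sin(y),0])
    print('t',round(s['time'],2),'pos',p.round(1),'yaw',s['tcp_rot'][2].round(1),'phi',np.degrees(np.arctan2(d[1],d[0])).round(2),'Ftan %.2f +- %.2f Frad %.2f'%((F@t).mean(),(F@t).std()/n**.5,(F@r).mean()),'grip',s['grip_force'])
E
python3 - <<'E'
from h import *
feel(6)
setcmd(562.2,106.2,203,95)
plan(arc([91,87,84,81,78,75,72,70]))
plan(arc([69,68,67,66,65,64,63,62]))
E
```

```text
t 17.75 pos [562.5 106.1 203.6] yaw 95.1 phi 94.8 Ftan 0.38 +- 0.20 Frad -0.36 grip 0.0
[{"angular": [0, 0, 0.0222], "dp": [-0.0009, 0.0272, 0.0], "fingers": 0.47}, {"angular": [0, 0, 0.0444], "dp": [-0.0038, 0.0543, 0.0], "fingers": 0.47}, {"angular": [0, 0, 0.0611], "dp": [-0.0072, 0.0744, 0.0], "fingers": 0.47}, {"angular": [0, 0, 0.0778], "dp": [-0.0116, 0.0944, 0.0], "fingers": 0.47}, {"angular": [0, 0, 0.0944], "dp": [-0.017, 0.114, 0.0], "fingers": 0.47}, {"angular": [0, 0, 0.1111], "dp": [-0.0235, 0.1334, 0.0], "fingers": 0.47}, {"angular": [0, 0, 0.1278], "dp": [-0.031, 0.1524, 0.0], "fingers": 0.47}, {"angular": [0, 0, 0.1389], "dp": [-0.0365, 0.1648, 0.0], "fingers": 0.47}]
[{"angular": [0, 0, 0.0055], "dp": [-0.0001, 0.0068, 0.0], "fingers": 0.47}, {"angular": [0, 0, 0.0111], "dp": [-0.0002, 0.0137, 0.0], "fingers": 0.47}, {"angular": [0, 0, 0.0167], "dp": [-0.0005, 0.0205, 0.0], "fingers": 0.47}, {"angular": [0, 0, 0.0222], "dp": [-0.001, 0.0272, 0.0], "fingers": 0.47}, {"angular": [0, 0, 0.0278], "dp": [-0.0015, 0.034, 0.0], "fingers": 0.47}, {"angular": [0, 0, 0.0333], "dp": [-0.0021, 0.0408, 0.0], "fingers": 0.47}, {"angular": [0, 0, 0.0389], "dp": [-0.0029, 0.0476, 0.0], "fingers": 0.47}, {"angular": [0, 0, 0.0444], "dp": [-0.0038, 0.0543, 0.0], "fingers": 0.47}]
```

Call:
step_arm --targets '[{"angular": [0,0,0.0222],"dp": [-0.001,0.027,0.0],"fingers": 0.47},{"angular": [0,0,0.0444],"dp": [-0.004,0.054,0.0],"fingers": 0.47},{"angular": [0,0,0.0611],"dp": [-0.007,0.0745,0.0],"fingers": 0.47},{"angular": [0,0,0.0778],"dp": [-0.0115,0.0945,0.0],"fingers": 0.47},{"angular": [0,0,0.0944],"dp": [-0.017,0.114,0.0],"fingers": 0.47},{"angular": [0,0,0.1111],"dp": [-0.0235,0.1335,0.0],"fingers": 0.47},{"angular": [0,0,0.1278],"dp": [-0.031,0.1525,0.0],"fingers": 0.47},{"angular": [0,0,0.1389],"dp": [-0.0365,0.165,0.0],"fingers": 0.47}]'

```text
time: 18.75
tool_pos: [595.5, 101.8, 203.3]
tcp_rot: [-179.9, 0.0, 70.0]
ft_force: [-4.1, -1.0, 1.9]
finger_gap: 45.5
grip_force: 1.8
```

```bash
python3 -c "
from h import *
feel(8)"
```

```text
t 19.15 pos [595.8 101.8 203.3] yaw 70.1 phi 69.92 Ftan 2.48 +- 0.17 Frad -1.10 grip 1.1371764913201332
```

Call:
step_arm --targets '[{"angular": [0,0,0.0055],"dp": [0,0.007,0.0],"fingers": 0.47},{"angular": [0,0,0.0111],"dp": [0,0.0137,0.0],"fingers": 0.47},{"angular": [0,0,0.0167],"dp": [-0.0005,0.0205,0.0],"fingers": 0.47},{"angular": [0,0,0.0222],"dp": [-0.001,0.027,0.0],"fingers": 0.47},{"angular": [0,0,0.0278],"dp": [-0.0015,0.034,0.0],"fingers": 0.47},{"angular": [0,0,0.0333],"dp": [-0.002,0.041,0.0],"fingers": 0.47},{"angular": [0,0,0.0389],"dp": [-0.003,0.0475,0.0],"fingers": 0.47},{"angular": [0,0,0.0444],"dp": [-0.004,0.054,0.0],"fingers": 0.47}]'

```text
time: 20.15
tool_pos: [605.8, 97.4, 203.3]
tcp_rot: [-180.0, -0.0, 62.1]
ft_force: [-4.2, 0.8, 1.6]
finger_gap: 45.5
grip_force: 1.7
```

```bash
python3 - <<'E'
from h import *
feel(8)
plan(arc([61.5,61,60.5,60,59.5,59,58.5,58]))
plan(arc([57.5,57,56.5,56,55.5,55,55,55]))
E
```

```text
t 20.55 pos [605.9  97.4 203.3] yaw 62.1 phi 61.86 Ftan 2.21 +- 0.19 Frad -0.73 grip 0.9445520862936974
[{"angular": [0, 0, 0.0028], "dp": [0.0, 0.0034, 0.0], "fingers": 0.47}, {"angular": [0, 0, 0.0056], "dp": [-0.0001, 0.0068, 0.0], "fingers": 0.47}, {"angular": [0, 0, 0.0084], "dp": [-0.0001, 0.0102, 0.0], "fingers": 0.47}, {"angular": [0, 0, 0.0111], "dp": [-0.0002, 0.0136, 0.0], "fingers": 0.47}, {"angular": [0, 0, 0.0139], "dp": [-0.0004, 0.017, 0.0], "fingers": 0.47}, {"angular": [0, 0, 0.0167], "dp": [-0.0005, 0.0204, 0.0], "fingers": 0.47}, {"angular": [0, 0, 0.0195], "dp": [-0.0007, 0.0238, 0.0], "fingers": 0.47}, {"angular": [0, 0, 0.0223], "dp": [-0.001, 0.0272, 0.0], "fingers": 0.47}]
[{"angular": [0, 0, 0.0027], "dp": [0.0, 0.0034, 0.0], "fingers": 0.47}, {"angular": [0, 0, 0.0055], "dp": [0.0, 0.0068, 0.0], "fingers": 0.47}, {"angular": [0, 0, 0.0083], "dp": [-0.0001, 0.0102, 0.0], "fingers": 0.47}, {"angular": [0, 0, 0.0111], "dp": [-0.0002, 0.0136, 0.0], "fingers": 0.47}, {"angular": [0, 0, 0.0138], "dp": [-0.0003, 0.017, 0.0], "fingers": 0.47}, {"angular": [0, 0, 0.0166], "dp": [-0.0005, 0.0204, 0.0], "fingers": 0.47}, {"angular": [0, 0, 0.0166], "dp": [-0.0005, 0.0204, 0.0], "fingers": 0.47}, {"angular": [0, 0, 0.0166], "dp": [-0.0005, 0.0204, 0.0], "fingers": 0.47}]
```

Call:
step_arm --targets '[{"angular": [0,0,0.0028],"dp": [0.0,0.0034,0.0],"fingers": 0.47},{"angular": [0,0,0.0056],"dp": [0,0.0068,0.0],"fingers": 0.47},{"angular": [0,0,0.0084],"dp": [0,0.0102,0.0],"fingers": 0.47},{"angular": [0,0,0.0111],"dp": [0,0.0136,0.0],"fingers": 0.47},{"angular": [0,0,0.0139],"dp": [-0.0004,0.017,0.0],"fingers": 0.47},{"angular": [0,0,0.0167],"dp": [-0.0005,0.0204,0.0],"fingers": 0.47},{"angular": [0,0,0.0195],"dp": [-0.0007,0.0238,0.0],"fingers": 0.47},{"angular": [0,0,0.0223],"dp": [-0.001,0.0272,0.0],"fingers": 0.47}]'

```text
time: 21.55
tool_pos: [610.5, 94.6, 203.3]
tcp_rot: [-180.0, 0.0, 58.1]
ft_force: [-3.5, 1.8, 1.8]
finger_gap: 44.9
grip_force: 1.8
```

```bash
python3 -c "
from h import *
feel(8)"
```

```text
t 21.95 pos [610.5  94.7 203.3] yaw 58.1 phi 57.89 Ftan 3.13 +- 0.19 Frad -0.62 grip 1.36590376496315
```

Call:
step_arm --targets '[{"angular": [0,0,0.0027],"dp": [0.0,0.0034,0.0],"fingers": 0.47},{"angular": [0,0,0.0055],"dp": [0.0,0.0068,0.0],"fingers": 0.47},{"angular": [0,0,0.0083],"dp": [0,0.0102,0.0],"fingers": 0.47},{"angular": [0,0,0.0111],"dp": [0,0.0136,0.0],"fingers": 0.47},{"angular": [0,0,0.0138],"dp": [-0.0003,0.017,0.0],"fingers": 0.47},{"angular": [0,0,0.0166],"dp": [-0.0005,0.0204,0.0],"fingers": 0.47},{"angular": [0,0,0.0166],"dp": [-0.0005,0.0204,0.0],"fingers": 0.47},{"angular": [0,0,0.0166],"dp": [-0.0005,0.0204,0.0],"fingers": 0.47}]'

```text
time: 22.95
tool_pos: [613.9, 92.4, 203.3]
tcp_rot: [180.0, -0.0, 55.1]
ft_force: [-2.4, 1.0, 1.5]
finger_gap: 45.4
grip_force: 1.5
```

```bash
python3 - <<'E'
from h import *
feel(8)
plan(arc([54.5,54,53.5,53,52.5,52,52,52]))
plan(arc([51.5,51,50.5,50,49.5,49,49,49]))
E
```

```text
t 23.35 pos [613.9  92.4 203.3] yaw 55.1 phi 54.91 Ftan 2.22 +- 0.23 Frad -0.78 grip 1.2483857944607735
[{"angular": [0, 0, 0.0028], "dp": [0.0, 0.0034, 0.0], "fingers": 0.47}, {"angular": [0, 0, 0.0056], "dp": [0.0, 0.0068, 0.0], "fingers": 0.47}, {"angular": [0, 0, 0.0084], "dp": [-0.0001, 0.0102, 0.0], "fingers": 0.47}, {"angular": [0, 0, 0.0111], "dp": [-0.0002, 0.0136, 0.0], "fingers": 0.47}, {"angular": [0, 0, 0.0139], "dp": [-0.0004, 0.017, 0.0], "fingers": 0.47}, {"angular": [0, 0, 0.0167], "dp": [-0.0005, 0.0204, 0.0], "fingers": 0.47}, {"angular": [0, 0, 0.0167], "dp": [-0.0005, 0.0204, 0.0], "fingers": 0.47}, {"angular": [0, 0, 0.0167], "dp": [-0.0005, 0.0204, 0.0], "fingers": 0.47}]
[{"angular": [0, 0, 0.0028], "dp": [0.0, 0.0034, 0.0], "fingers": 0.47}, {"angular": [0, 0, 0.0055], "dp": [-0.0001, 0.0068, 0.0], "fingers": 0.47}, {"angular": [0, 0, 0.0083], "dp": [-0.0001, 0.0102, 0.0], "fingers": 0.47}, {"angular": [0, 0, 0.0111], "dp": [-0.0003, 0.0137, 0.0], "fingers": 0.47}, {"angular": [0, 0, 0.0139], "dp": [-0.0004, 0.0171, 0.0], "fingers": 0.47}, {"angular": [0, 0, 0.0167], "dp": [-0.0005, 0.0205, 0.0], "fingers": 0.47}, {"angular": [0, 0, 0.0167], "dp": [-0.0005, 0.0205, 0.0], "fingers": 0.47}, {"angular": [0, 0, 0.0167], "dp": [-0.0005, 0.0205, 0.0], "fingers": 0.47}]
```

Call:
step_arm --targets '[{"angular": [0,0,0.0028],"dp": [0.0,0.0034,0.0],"fingers": 0.47},{"angular": [0,0,0.0056],"dp": [0.0,0.0068,0.0],"fingers": 0.47},{"angular": [0,0,0.0084],"dp": [0,0.0102,0.0],"fingers": 0.47},{"angular": [0,0,0.0111],"dp": [0,0.0136,0.0],"fingers": 0.47},{"angular": [0,0,0.0139],"dp": [-0.0004,0.017,0.0],"fingers": 0.47},{"angular": [0,0,0.0167],"dp": [-0.0005,0.0204,0.0],"fingers": 0.47},{"angular": [0,0,0.0167],"dp": [-0.0005,0.0204,0.0],"fingers": 0.47},{"angular": [0,0,0.0167],"dp": [-0.0005,0.0204,0.0],"fingers": 0.47}]'

```text
time: 24.35
tool_pos: [617.2, 90.0, 203.3]
tcp_rot: [180.0, -0.0, 52.1]
ft_force: [-3.1, 0.5, 1.1]
finger_gap: 45.3
grip_force: 1.5
```

```bash
python3 -c "
from h import *
feel(8)"
```

```text
t 24.75 pos [617.2  90.  203.3] yaw 52.1 phi 51.93 Ftan 2.82 +- 0.21 Frad -1.06 grip 1.3446705043315887
```

Call:
step_arm --targets '[{"angular": [0,0,0.0028],"dp": [0.0,0.0034,0.0],"fingers": 0.47},{"angular": [0,0,0.0056],"dp": [0.0,0.0068,0.0],"fingers": 0.47},{"angular": [0,0,0.0084],"dp": [0,0.0102,0.0],"fingers": 0.47},{"angular": [0,0,0.0111],"dp": [0,0.0136,0.0],"fingers": 0.47},{"angular": [0,0,0.0139],"dp": [-0.0004,0.017,0.0],"fingers": 0.47},{"angular": [0,0,0.0167],"dp": [-0.0005,0.0205,0.0],"fingers": 0.47},{"angular": [0,0,0.0167],"dp": [-0.0005,0.0205,0.0],"fingers": 0.47},{"angular": [0,0,0.0167],"dp": [-0.0005,0.0205,0.0],"fingers": 0.47}]'

```text
time: 25.75
tool_pos: [620.3, 87.4, 203.3]
tcp_rot: [180.0, -0.0, 49.1]
ft_force: [-3.6, 2.4, 1.8]
finger_gap: 45.3
grip_force: 2.0
```

```bash
python3 - <<'E'
from h import *
feel(8)
plan(arc([48.5,48,47.5,47,46.5,46,46,46]))
E
```

```text
t 26.15 pos [620.4  87.4 203.3] yaw 49.1 phi 48.91 Ftan 3.66 +- 0.13 Frad -1.65 grip 1.911800131201744
[{"angular": [0, 0, 0.0027], "dp": [-0.0001, 0.0034, 0.0], "fingers": 0.47}, {"angular": [0, 0, 0.0055], "dp": [-0.0001, 0.0068, 0.0], "fingers": 0.47}, {"angular": [0, 0, 0.0083], "dp": [-0.0002, 0.0102, 0.0], "fingers": 0.47}, {"angular": [0, 0, 0.0111], "dp": [-0.0003, 0.0136, 0.0], "fingers": 0.47}, {"angular": [0, 0, 0.0138], "dp": [-0.0004, 0.017, 0.0], "fingers": 0.47}, {"angular": [0, 0, 0.0166], "dp": [-0.0006, 0.0204, 0.0], "fingers": 0.47}, {"angular": [0, 0, 0.0166], "dp": [-0.0006, 0.0204, 0.0], "fingers": 0.47}, {"angular": [0, 0, 0.0166], "dp": [-0.0006, 0.0204, 0.0], "fingers": 0.47}]
```

Call:
step_arm --targets '[{"angular": [0,0,0.0028],"dp": [0.0,0.0034,0.0],"fingers": 0.47},{"angular": [0,0,0.0056],"dp": [0.0,0.0068,0.0],"fingers": 0.47},{"angular": [0,0,0.0084],"dp": [0,0.0102,0.0],"fingers": 0.47},{"angular": [0,0,0.0111],"dp": [0,0.0136,0.0],"fingers": 0.47},{"angular": [0,0,0.0139],"dp": [-0.0004,0.017,0.0],"fingers": 0.47},{"angular": [0,0,0.0166],"dp": [-0.0006,0.0204,0.0],"fingers": 0.47},{"angular": [0,0,0.0166],"dp": [-0.0006,0.0204,0.0],"fingers": 0.47},{"angular": [0,0,0.0166],"dp": [-0.0006,0.0204,0.0],"fingers": 0.47}]'

```text
time: 27.15
tool_pos: [623.1, 84.8, 203.3]
tcp_rot: [-180.0, 0.0, 46.1]
ft_force: [-4.7, 2.2, 2.2]
finger_gap: 45.5
grip_force: 2.6
```

```bash
python3 - <<'E'
from h import *
feel(6)
plan(arc([45.5,45,44.5,44,43.5,43,43,43]))
E
```

```text
t 27.45 pos [623.1  84.8 203.2] yaw 46.1 phi 46.12 Ftan 4.83 +- 0.15 Frad -2.27 grip 2.603480815887451
[{"angular": [0, 0, 0.0028], "dp": [0.0, 0.0034, 0.0], "fingers": 0.47}, {"angular": [0, 0, 0.0056], "dp": [0.0, 0.0068, 0.0], "fingers": 0.47}, {"angular": [0, 0, 0.0084], "dp": [-0.0001, 0.0102, 0.0], "fingers": 0.47}, {"angular": [0, 0, 0.0111], "dp": [-0.0002, 0.0136, 0.0], "fingers": 0.47}, {"angular": [0, 0, 0.0139], "dp": [-0.0004, 0.017, 0.0], "fingers": 0.47}, {"angular": [0, 0, 0.0167], "dp": [-0.0005, 0.0204, 0.0], "fingers": 0.47}, {"angular": [0, 0, 0.0167], "dp": [-0.0005, 0.0204, 0.0], "fingers": 0.47}, {"angular": [0, 0, 0.0167], "dp": [-0.0005, 0.0204, 0.0], "fingers": 0.47}]
```

Call:
step_arm --targets '[{"angular": [0,0,0.0028],"dp": [0.0,0.0034,0.0],"fingers": 0.47},{"angular": [0,0,0.0056],"dp": [0.0,0.0068,0.0],"fingers": 0.47},{"angular": [0,0,0.0084],"dp": [0,0.0102,0.0],"fingers": 0.47},{"angular": [0,0,0.0111],"dp": [0,0.0136,0.0],"fingers": 0.47},{"angular": [0,0,0.0139],"dp": [-0.0004,0.017,0.0],"fingers": 0.47},{"angular": [0,0,0.0166],"dp": [-0.0006,0.0204,0.0],"fingers": 0.47},{"angular": [0,0,0.0166],"dp": [-0.0006,0.0204,0.0],"fingers": 0.47},{"angular": [0,0,0.0166],"dp": [-0.0006,0.0204,0.0],"fingers": 0.47}]'

```text
time: 28.45
tool_pos: [625.7, 82.1, 203.2]
tcp_rot: [-179.9, 0.0, 43.1]
ft_force: [-6.1, 2.4, 3.4]
finger_gap: 45.3
grip_force: 3.3
```

```bash
python3 - <<'E'
from h import *
feel(6)
plan(arc([42.5,42,41.5,41,40.5,40,40,40]))
E
```

```text
t 28.75 pos [625.8  82.1 203.3] yaw 43.1 phi 43.34 Ftan 6.32 +- 0.24 Frad -2.64 grip 3.262827694416046
[{"angular": [0, 0, 0.0028], "dp": [0.0, 0.0034, 0.0], "fingers": 0.47}, {"angular": [0, 0, 0.0055], "dp": [-0.0001, 0.0068, 0.0], "fingers": 0.47}, {"angular": [0, 0, 0.0083], "dp": [-0.0002, 0.0102, 0.0], "fingers": 0.47}, {"angular": [0, 0, 0.0111], "dp": [-0.0003, 0.0136, 0.0], "fingers": 0.47}, {"angular": [0, 0, 0.0139], "dp": [-0.0004, 0.017, 0.0], "fingers": 0.47}, {"angular": [0, 0, 0.0167], "dp": [-0.0006, 0.0204, 0.0], "fingers": 0.47}, {"angular": [0, 0, 0.0167], "dp": [-0.0006, 0.0204, 0.0], "fingers": 0.47}, {"angular": [0, 0, 0.0167], "dp": [-0.0006, 0.0204, 0.0], "fingers": 0.47}]
```

Call:
step_arm --targets '[{"angular": [0,0,0.0028],"dp": [0.0,0.0034,0.0],"fingers": 0.47},{"angular": [0,0,0.0056],"dp": [0.0,0.0068,0.0],"fingers": 0.47},{"angular": [0,0,0.0084],"dp": [0,0.0102,0.0],"fingers": 0.47},{"angular": [0,0,0.0111],"dp": [0,0.0136,0.0],"fingers": 0.47},{"angular": [0,0,0.0139],"dp": [-0.0004,0.017,0.0],"fingers": 0.47},{"angular": [0,0,0.0166],"dp": [-0.0006,0.0204,0.0],"fingers": 0.47},{"angular": [0,0,0.0166],"dp": [-0.0006,0.0204,0.0],"fingers": 0.47},{"angular": [0,0,0.0166],"dp": [-0.0006,0.0204,0.0],"fingers": 0.47}]'

```text
time: 29.75
tool_pos: [628.2, 79.3, 203.2]
tcp_rot: [-179.9, 0.0, 40.2]
ft_force: [-7.9, 3.8, 4.4]
finger_gap: 45.2
grip_force: 4.0
```

```bash
python3 - <<'E'
from h import *
feel(6)
plan(arc([39.5,39,38.5,38,37.5,37,37,37]))
E
```

```text
t 30.05 pos [628.2  79.3 203.2] yaw 40.2 phi 40.61 Ftan 7.77 +- 0.13 Frad -3.51 grip 3.9767543971538544
[{"angular": [0, 0, 0.0027], "dp": [0.0, 0.0034, 0.0], "fingers": 0.47}, {"angular": [0, 0, 0.0055], "dp": [0.0, 0.0068, 0.0], "fingers": 0.47}, {"angular": [0, 0, 0.0083], "dp": [-0.0001, 0.0102, 0.0], "fingers": 0.47}, {"angular": [0, 0, 0.0111], "dp": [-0.0002, 0.0136, 0.0], "fingers": 0.47}, {"angular": [0, 0, 0.0138], "dp": [-0.0003, 0.017, 0.0], "fingers": 0.47}, {"angular": [0, 0, 0.0166], "dp": [-0.0005, 0.0204, 0.0], "fingers": 0.47}, {"angular": [0, 0, 0.0166], "dp": [-0.0005, 0.0204, 0.0], "fingers": 0.47}, {"angular": [0, 0, 0.0166], "dp": [-0.0005, 0.0204, 0.0], "fingers": 0.47}]
```

Call:
step_arm --targets '[{"angular": [0,0,0.0028],"dp": [0.0,0.0034,0.0],"fingers": 0.47},{"angular": [0,0,0.0056],"dp": [0.0,0.0068,0.0],"fingers": 0.47},{"angular": [0,0,0.0084],"dp": [0,0.0102,0.0],"fingers": 0.47},{"angular": [0,0,0.0111],"dp": [0,0.0136,0.0],"fingers": 0.47},{"angular": [0,0,0.0139],"dp": [-0.0004,0.017,0.0],"fingers": 0.47},{"angular": [0,0,0.0166],"dp": [-0.0006,0.0204,0.0],"fingers": 0.47},{"angular": [0,0,0.0166],"dp": [-0.0006,0.0204,0.0],"fingers": 0.47},{"angular": [0,0,0.0166],"dp": [-0.0006,0.0204,0.0],"fingers": 0.47}]'

```text
time: 31.05
tool_pos: [630.5, 76.4, 203.2]
tcp_rot: [-179.9, 0.1, 37.2]
ft_force: [-8.9, 3.9, 5.1]
finger_gap: 45.0
grip_force: 4.7
```

```bash
python3 - <<'E'
from h import *
feel(6)
E
```

```text
t 31.35 pos [630.5  76.3 203.2] yaw 37.2 phi 37.89 Ftan 9.31 +- 0.06 Frad -4.46 grip 4.719378054141998
```

```bash
python3 - <<'E'
from h import *
setcmd(*arc([37])[0][:4])
plan(arc([39,41,43,45,47,49,50.5,50.5]))
plan([(*arc([50.5],z=z)[0][:3],50.5,.47) for z in (215,240,270,300,320)])
E
```

```text
[{"angular": [0, 0, -0.0111], "dp": [-0.0002, -0.0136, 0.0], "fingers": 0.47}, {"angular": [0, 0, -0.0222], "dp": [-0.001, -0.0272, 0.0], "fingers": 0.47}, {"angular": [0, 0, -0.0333], "dp": [-0.0021, -0.0408, 0.0], "fingers": 0.47}, {"angular": [0, 0, -0.0444], "dp": [-0.0038, -0.0543, 0.0], "fingers": 0.47}, {"angular": [0, 0, -0.0556], "dp": [-0.0059, -0.0677, 0.0], "fingers": 0.47}, {"angular": [0, 0, -0.0667], "dp": [-0.0085, -0.0811, 0.0], "fingers": 0.47}, {"angular": [0, 0, -0.075], "dp": [-0.0108, -0.091, 0.0], "fingers": 0.47}, {"angular": [0, 0, -0.075], "dp": [-0.0108, -0.091, 0.0], "fingers": 0.47}]
[{"angular": [0, 0, 0.0], "dp": [0.0, 0.0, -0.06], "fingers": 0.47}, {"angular": [0, 0, 0.0], "dp": [0.0, 0.0, -0.185], "fingers": 0.47}, {"angular": [0, 0, 0.0], "dp": [0.0, 0.0, -0.335], "fingers": 0.47}, {"angular": [0, 0, 0.0], "dp": [0.0, 0.0, -0.485], "fingers": 0.47}, {"angular": [0, 0, 0.0], "dp": [0.0, 0.0, -0.585], "fingers": 0.47}]
```

Call:
step_arm --targets '[{"angular": [0,0,-0.0111],"dp": [0,-0.0136,0.0],"fingers": 0.47},{"angular": [0,0,-0.0222],"dp": [-0.001,-0.027,0.0],"fingers": 0.47},{"angular": [0,0,-0.0333],"dp": [-0.002,-0.041,0.0],"fingers": 0.47},{"angular": [0,0,-0.0444],"dp": [-0.004,-0.054,0.0],"fingers": 0.47},{"angular": [0,0,-0.0556],"dp": [-0.006,-0.068,0.0],"fingers": 0.47},{"angular": [0,0,-0.0667],"dp": [-0.0085,-0.081,0.0],"fingers": 0.47},{"angular": [0,0,-0.075],"dp": [-0.011,-0.091,0.0],"fingers": 0.47},{"angular": [0,0,-0.075],"dp": [-0.011,-0.091,0.0],"fingers": 0.47}]'

```text
time: 32.35
tool_pos: [618.6, 88.7, 203.3]
tcp_rot: [180.0, -0.0, 50.7]
ft_force: [0.6, -0.5, 0.5]
finger_gap: 45.6
grip_force: 0.0
```

```bash
python3 - <<'E'
from h import *
feel(6)
E
```

```text
t 32.65 pos [618.7  88.6 203.3] yaw 50.6 phi 50.39 Ftan 0.14 +- 0.24 Frad -0.00 grip 0.0
```

Free of the ball; lift off.

Call:
step_arm --targets '[{"angular": [0,0,0],"dp": [0,0,-0.06],"fingers": 0.47},{"angular": [0,0,0],"dp": [0,0,-0.185],"fingers": 0.47},{"angular": [0,0,0],"dp": [0,0,-0.335],"fingers": 0.47},{"angular": [0,0,0],"dp": [0,0,-0.485],"fingers": 0.47},{"angular": [0,0,0],"dp": [0,0,-0.585],"fingers": 0.47},{"angular": [0,0,0],"dp": [0,0,-0.585],"fingers": 0.47},{"angular": [0,0,0],"dp": [0,0,-0.585],"fingers": 0.47},{"angular": [0,0,0],"dp": [0,0,-0.585],"fingers": 0.47}]'

```text
time: 33.65
tool_pos: [618.0, 88.6, 318.4]
tcp_rot: [-179.9, 0.1, 50.7]
ft_force: [-0.7, 0.2, -0.6]
finger_gap: 45.1
grip_force: 0.0
```

```bash
python3 - <<'E'
from h import *
a=snapshot('scene')
for n,z in(('lever_ball',221),('parting_tool_end',155),('boring_bar_end',156)):
  for r in pinpoint('scene',n)[:1]: print(n,r,atz('scene',r['at'],z))
for f in (40,45,50,55): print(f,proj('scene',np.array(arc([f],z=221)[0][:3])))
cv2.imwrite('pics/i.png',cv2.resize(a[140:260,250:410],(800,600),interpolation=3))
E
```

```text
lever_ball {'at': [327.9, 207.7], 'conf': 0.73} [623.64523422  94.34995478 221.        ]
parting_tool_end {'at': [316.0, 220.8], 'conf': 0.69} [600.65763296  52.16057578 155.        ]
boring_bar_end {'at': [277.8, 209.0], 'conf': 0.82} [595.58504533 -61.93653186 156.        ]
40 (np.float64(321.01863218577654), np.float64(207.2500646024125))
45 (np.float64(323.7197311138605), np.float64(206.76779212825622))
50 (np.float64(326.3217983655284), np.float64(206.15868623073175))
55 (np.float64(328.8022133461761), np.float64(205.4290239410989))
```

View pics/i.png

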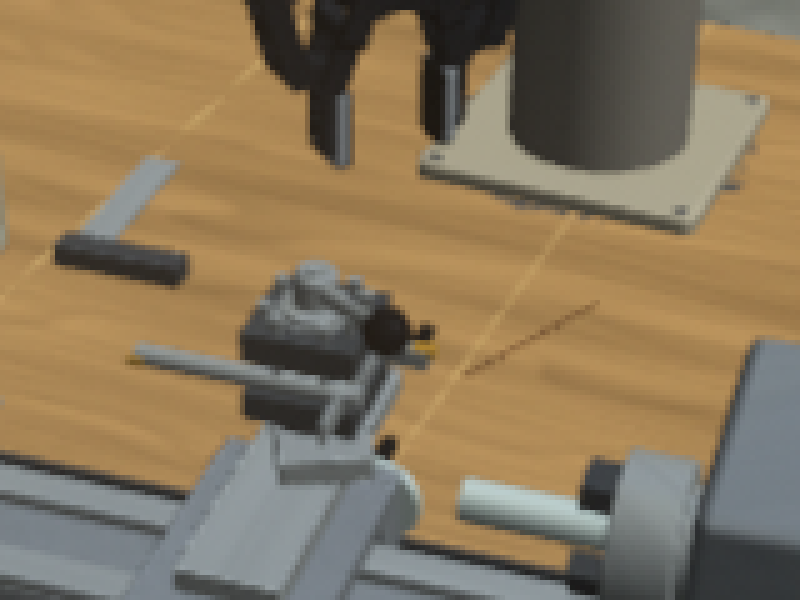

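```bash
python3 -c "
from bench import *
print(hand_in())"
```

```text
the job is handed in; nothing more can be done
None
```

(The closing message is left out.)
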